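Clear the inspection stage, tray the relays, stage the next one

ROBOT

A 6-joint arm with a two-finger parallel gripper is mounted at the origin on the work surface. World frame = base frame: x ahead of the robot, y to its left, z up, the work surface at z = 0. Lengths are in m, angles in rad, forces in N, time in s.
With the tool pointing down it reaches from about 0.25 to 0.725 m from the base axis. Payload 4 kg.
Tool frame: the origin (TCP) lies between the finger pads; the fingertips stand 8 mm ahead of it and the grasp point (between the pads) lies 11 mm behind it (bot.tip_reach is the distance from the TCP to the fingertips, in m); z points along the fingers, y is the line along which they close (so a half turn about z gives the same grasp; the last joint's range is limited). The gripper opens to 85 mm and grips with 20 to 120 N. Pads are 22 mm wide; open, the fingers measure 114 mm over their backs; the gripper's body (76 mm by 85 mm) begins 54 mm behind the grasp point. The pads swing forward as they close: fully open they stand 13 mm farther back than shut.
Start: joints at [1.17, 0.241, 0.005, 1.335, 0, 1.571], TCP at [0.195, 0.46, 0.239] pointing down, gripper open.
Joint ranges: [-2.72, 2.72], [-1.05, 1.87], [-1.09, 1.28], [-1.99, 2.15], [-1.42, 1.44], [-3.14, 3.14]. Speed limits (rad/s): [2.79, 2.79, 3.14, 3.14, 3.14, 3.14].

INTERFACE

Orientations are given as a unit quaternion [x, y, z, w].
In Python, from workcell import bot gives the robot as it stands.
- The arm moves only by the tool move_arm, never from a script. Its argument "deltas" is a list of rows, each a list of 7 numbers: the opening, from 0 (shut) to 1 (fully open), then the shift along the tool's x, y, z in mm, then the turn, a rotation vector about the tool's x, y, z in degrees. In form: [[gripper, tx, ty, tz, ax, ay, az], ...]. A call has 1 to 10 rows; each row shifts and turns the commanded pose from where the row before left it, along the tool's axes as they then stand; what a row does not reach is not made up. A row lasts 1/12 s, in which the tool goes at most 41.7 mm and 7.16 degrees, less where a joint would pass 70% of its speed; a pose out of reach is approached as far as the arm can. A call is refused whole if a number of a shift passes 41.7 or a number of a turn 7.16, either way. A call with a gripper value outside its range is refused whole. The fingers move at their own pace and stop on an object; the grip force is fixed at half the most. Time passes only in rows, so rows that do not move let the fingers close. It gives the time, the measured TCP pose, the force, the opening and the grip force at its end, in the units of the state.
- bot.get_obs(): the state, without advancing time (a new reading comes with each control period).
- bot.camera(name): name is "side" or "top" or "wrist"; returns the picture (400x640x3 uint8, blue, green, red); there is no depth.
- bot.calibration(name): a dict with "K" (3x3 intrinsics, pixels), "dist_coeffs" ([k1, k2, p1, p2, k3] as OpenCV has them; the pictures are not rectified), "position" and "orientation" of the camera in the world. Camera axes: x right, y down, z forward; pixel columns grow to the right and rows downward; lengths in m; the calibration is good to about 2 mm. A picture is of the moment at which its call begins: read the wrist's pose just before it. calibration takes no time and is no camera call; for the wrist camera it gives the pose at the moment of the call.
- bot.job_done(): hands the job in; it is judged then, once.
Trained networks look in the newest picture that a camera, given by its name, has taken for a name from the list of things; names that differ only in an ending like _2 or _b are one class to them, and where a whole thing is asked for, a point or a joint stands for the part that bears it (a point fixed in the world has none). Each returns a list of dicts, best first, with "conf" (0 to 1); they miss things now and then, are a little off and sometimes report something else, mostly with a low value. They report only what shows in the picture. A call takes as long as a camera call. They do not tell look-alikes from the thing itself.
- bot.outline_of(query, camera): "pixels" (400x640 bool, what is visible of it) and "rect" ([left, top, width, height] in pixels, round what is visible of it).
The state is a dict: "clock": time; "joint_pos": joint angles; "joint_vel": joint speeds; "tau": joint torques, N m; "eef_pos": TCP position; "tool_rot": TCP orientation; "ft_force": force on the tool from outside, world axes, zero at the start; "ft_torque": the same for the moment, N m; "grip_width": finger opening in m; "grasp_force": force on a finger pad.
Only numpy, scipy, OpenCV 4.12 (cv2) and the standard library are available. Lean on these libraries where they do the work, as an engineer would, in place of code of your own. Each camera call takes 0.05 s, during which the arm holds its last target. There are 200 camera calls.

TASK

The white relay on the black inspection stage has been checked: stand it upright inside the white tray, and stand the blue and yellow relays upright in the trays of their own colours. When these three are in their trays, and only then, stand the red relay upright in the middle of the grey disc on the stage. Leave the two round capacitors where they are.

Things in the scene. Friction and masses are not known exactly. Their poses are not given: they have to be found in the camera images.
- relay_white: plug-in relay, an upright rectangular block with a white cover on a 9 mm black foot: 36 mm (its x) by 24 mm (its y) in plan, 40 mm tall, about 35 to 60 g. Origin at the centre of its underside, z up. At the start it stands on the grey disc of the inspection stage.
- relay_blue: plug-in relay, an upright rectangular block with a blue cover on a 9 mm black foot: 36 mm (its x) by 24 mm (its y) in plan, 40 mm tall, about 35 to 60 g. Origin at the centre of its underside, z up. At the start it stands on the bench.
- relay_yellow: plug-in relay, an upright rectangular block with a yellow cover on a 9 mm black foot: 36 mm (its x) by 24 mm (its y) in plan, 40 mm tall, about 35 to 60 g. Origin at the centre of its underside, z up. At the start it stands on the bench.
- relay_red: plug-in relay, an upright rectangular block with a red cover on a 9 mm black foot: 36 mm (its x) by 24 mm (its y) in plan, 40 mm tall, about 35 to 60 g. Origin at the centre of its underside, z up. At the start it stands on the bench; it is the one still to be inspected.
- tray_white: shallow open square tray, all white, fixed to the bench: 70 x 70 mm outside, 64 x 64 mm inside, 12 mm high, walls and floor 3 mm thick. Origin at the centre of its underside (on the bench), z up, x and y along its sides; its inner floor is 3 mm above the origin.
- tray_blue: shallow open square tray, all blue, fixed to the bench: 70 x 70 mm outside, 64 x 64 mm inside, 12 mm high, walls and floor 3 mm thick. Origin at the centre of its underside (on the bench), z up, x and y along its sides; its inner floor is 3 mm above the origin.
- tray_yellow: shallow open square tray, all yellow, fixed to the bench: 70 x 70 mm outside, 64 x 64 mm inside, 12 mm high, walls and floor 3 mm thick. Origin at the centre of its underside (on the bench), z up, x and y along its sides; its inner floor is 3 mm above the origin.
- stage: inspection stage, fixed to the bench: flat black plate 90 x 90 mm, 15 mm high, with a mid-grey disc 60 mm across, flush in the middle of its top, and two small steel adjusting knobs 12 mm thick sticking out 18 mm from its sides, below its top. Origin at the centre of its underside (on the bench), z up; the disc's centre is 15 mm above the origin.
- cap_blue: round capacitor can with a blue sleeve and a silver top, 30 mm across, 40 mm tall, 50 g, standing loose on the bench; not to be moved. Origin at the centre of its underside, z up.
- cap_yellow: round capacitor can with a yellow sleeve and a silver top, 30 mm across, 40 mm tall, 50 g, standing loose on the bench; not to be moved. Origin at the centre of its underside, z up.
Things that resemble listed ones, but are neither listed nor needed, are in the scene too. What is shaped like the relay_yellow but pink or turquoise is not meant.

How it is judged:
On the way, in this order (a step that is already met when the one before it is completed fails the run):
1. the white, blue and yellow relays stand released in the trays of their colours while the red one is still away from the stage (x of relay_white in the frame of tray_white between -0.023 and 0.023 m and y of relay_white in the frame of tray_white between -0.023 and 0.023 m and z of relay_white in the frame of tray_white between 0 and 0.007 m and angle between each of relay_white, relay_blue, relay_yellow's own z axis and vertical below 0.12 rad and linear speed of each of relay_white, relay_blue, relay_yellow below 0.02 m/s and contact force between the fingers and relay_white below 0.2 N and x of relay_blue in the frame of tray_blue between -0.023 and 0.023 m and y of relay_blue in the frame of tray_blue between -0.023 and 0.023 m and z of relay_blue in the frame of tray_blue between 0 and 0.007 m and contact force between the fingers and relay_blue below 0.2 N and x of relay_yellow in the frame of tray_yellow between -0.023 and 0.023 m and y of relay_yellow in the frame of tray_yellow between -0.023 and 0.023 m and z of relay_yellow in the frame of tray_yellow between 0 and 0.007 m and contact force between the fingers and relay_yellow below 0.2 N and horizontal distance between relay_red and stage above 0.06 m), for 0.2 s.
2. the red relay stands released on the stage's disc (horizontal distance between relay_red and stage below 0.015 m and z of relay_red in the frame of stage between 0.012 and 0.019 m and angle between relay_red's own z axis and vertical below 0.12 rad and linear speed of relay_red below 0.02 m/s and contact force between the fingers and relay_red below 0.2 N), for 0.2 s.
At the end, for the whole second after the job is handed in: White, blue and yellow relays stand upright (within 7 degrees) on the floor of the tray of their colour (centre within 23 mm of the tray's along each side: anywhere inside); the red one stands upright on the stage within 15 mm of the disc's centre; all released and at rest (all of step 2 and x of relay_white in the frame of tray_white between -0.023 and 0.023 m and y of relay_white in the frame of tray_white between -0.023 and 0.023 m and z of relay_white in the frame of tray_white between 0 and 0.007 m and angle between each of relay_white, relay_blue, relay_yellow's own z axis and vertical below 0.12 rad and linear speed of each of relay_white, relay_blue, relay_yellow below 0.02 m/s and contact force between the fingers and relay_white below 0.2 N and x of relay_blue in the frame of tray_blue between -0.023 and 0.023 m and y of relay_blue in the frame of tray_blue between -0.023 and 0.023 m and z of relay_blue in the frame of tray_blue between 0 and 0.007 m and contact force between the fingers and relay_blue below 0.2 N and x of relay_yellow in the frame of tray_yellow between -0.023 and 0.023 m and y of relay_yellow in the frame of tray_yellow between -0.023 and 0.023 m and z of relay_yellow in the frame of tray_yellow between 0 and 0.007 m and contact force between the fingers and relay_yellow below 0.2 N); the robot touches nothing.
It fails at once if the blue capacitor is shifted more than 15 mm or tipped (distance of cap_blue from where it was at the start of the episode above 0.015 m or angle between cap_blue's own z axis and vertical above 0.3 rad).
It fails at once if the yellow capacitor is shifted more than 15 mm or tipped (distance of cap_yellow from where it was at the start of the episode above 0.015 m or angle between cap_yellow's own z axis and vertical above 0.3 rad).
It also fails if it takes over 120 s, if anything falls off the work surface, if the arm or the gripper's body presses on something with over 40 N, if the wrist force passes 120 N, or if a joint passes its speed limit or range.

## Working session

There is one attempt and no reset: what is moved stays moved. The work goes in short steps, Python scripts to look and compute and a tool call to move; the robot and the scene stay as the last step left them, time stands still between calls to the robot, and variables do not carry over. Pictures are saved under pics/ and viewed, at most 14 in all, crops included, and the job is handed in when it is done.

Besides the shell and the picture viewer there is one more tool, called after ">>>" by a JSON object that holds its "fn" and its "kwargs". move_arm: Moves the arm, as the interface text tells. Its arguments: {"type":"object","properties":{"deltas":{"type":"array","items":{"type":"array","items":{"type":"number"}}}},"required":["deltas"]}

```bash
mkdir -p pics; ls; python3 - <<'E'
from workcell import bot
import cv2
o=bot.get_obs(); print(o['clock'],o['eef_pos'],o['tool_rot'],o['grip_width'])
for n in ['top','side','wrist']:
    cv2.imwrite(f'pics/{n}0.png',bot.camera(n)); c=bot.calibration(n); print(n,c)
E
```

```text
pics
0.0 [0.19484113 0.4598029  0.23842277] [ 1.99074011e-01  9.79983908e-01 -1.01644545e-03 -2.14140551e-04] 0.08537706444469607
top {'K': array([[432.30552418,   0.        , 324.03511515],
       [  0.        , 432.30552418, 198.17680712],
       [  0.        ,   0.        ,   1.        ]]), 'dist_coeffs': array([-0.05271925,  0.        ,  0.        ,  0.        ,  0.        ]), 'position': array([0.39556953, 0.01998801, 1.25485289]), 'orientation': array([-0.70455498,  0.70781922, -0.04092688,  0.03031877])}
side {'K': array([[470.02193982,   0.        , 308.77872225],
       [  0.        , 470.02193982, 201.41968437],
       [  0.        ,   0.        ,   1.        ]]), 'dist_coeffs': array([-0.05483028,  0.        ,  0.        ,  0.        ,  0.        ]), 'position': array([0.28082255, 1.05170168, 0.89507447]), 'orientation': array([-0.11429726,  0.8933509 , -0.432331  ,  0.04416111])}
wrist {'K': array([[357.51946265,   0.        , 319.34255699],
       [  0.        , 357.51946265, 198.62986736],
       [  0.        ,   0.        ,   1.        ]]), 'dist_coeffs': array([-0.05001502,  0.        ,  0.        ,  0.        ,  0.        ]), 'position': array([0.11842643, 0.49335843, 0.37431514]), 'orientation': array([0.82231606, 0.54469025, 0.08984806, 0.1379716 ])}
```

View pics/top0.png

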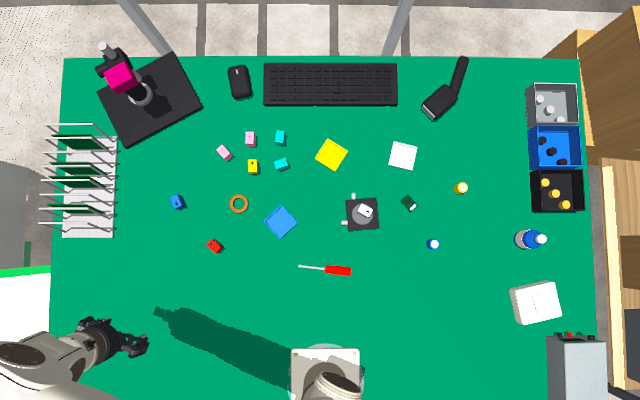

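View pics/side0.png

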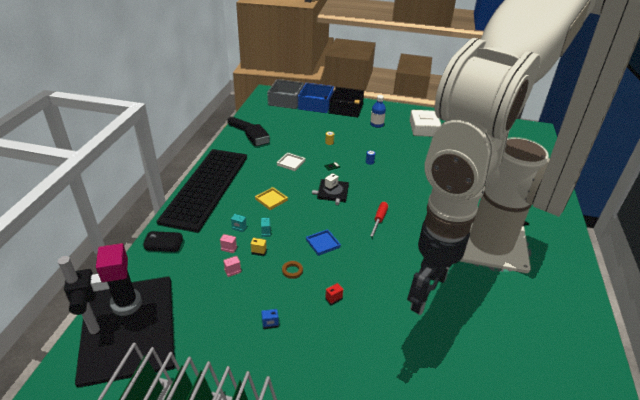

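Top view candidates:
- Blue relay: blue block at (177,202). The blue capacitor at (433,244) is not it.
- Yellow relay: yellow block at (253,167). Pink (250,138) and (223,152), turquoise (280,137) and (281,164), and the yellow capacitor at (461,188) are not it.
- Red relay: red block at (214,246). The screwdriver at (338,270) is not it.
- White relay: on the stage at (365,211).
- Trays: white (403,156), yellow (331,155), blue (280,222).

In the side view the matching blocks are blue (270,318), yellow (258,246), red (334,293) and white (332,182).

```bash
cat > h.py <<'E'
import numpy as np, cv2
from scipy.spatial.transform import Rotation as R
from scipy.optimize import minimize
from workcell import bot
BOX=dict(relay=(.036,.024,.040),tray=(.07,.07,.012),cap=(.03,.03,.04),stage=(.09,.09,.015))
def proj(c,P):
    r=R.from_quat(c['orientation']).inv()
    rv=r.as_rotvec(); t=-r.apply(c['position'])
    return cv2.projectPoints(np.asarray(P,float),rv,t,c['K'],c['dist_coeffs'])[0][:,0]
def box(p,d):
    x,y,z,a=p; g=np.array([[i,j,k] for i in(-.5,.5) for j in(-.5,.5) for k in(0,1)])*d
    q=R.from_euler('z',a).apply(g); return q+[x,y,z]
def sil(c,p,d,S=8):
    h=cv2.convexHull(proj(c,box(p,d)).astype(np.float32))[:,0]
    return h
def cost(p,d,views):
    e=0
    for c,m,(l,t,w,hh) in views:
        S=4; im=np.zeros((hh*S,w*S),np.uint8)
        h=((sil(c,p,d)-[l,t]+.5)*S*16-8).round().astype(np.int32)
        cv2.fillConvexPoly(im,h,255,shift=4)
        f=cv2.resize(im,(w,hh),interpolation=cv2.INTER_AREA)/255.
        e+=np.abs(f-m[t:t+hh,l:l+w]).sum()/m.sum()
    return e
def fit(p0,d,views,fixz=None):
    best=None
    vs=[]
    for c,m in views:
        ys,xs=np.nonzero(m); l,t=max(xs.min()-15,0),max(ys.min()-15,0)
        vs.append((c,m.astype(float),(l,t,min(xs.max()+16,640)-l,min(ys.max()+16,400)-t)))
    for a in np.arange(0,np.pi,np.pi/6):
        f=(lambda q:cost([q[0],q[1],fixz,q[2]],d,vs)) if fixz is not None else (lambda q:cost([q[0],q[1],q[3],q[2]],d,vs))
        q=np.r_[p0[:2],a]; st=np.diag([.008,.008,.3])
        if fixz is None: q=np.r_[q,.005]; st=np.diag([.008,.008,.3,.008])
        r=minimize(f,q,method='Nelder-Mead',options=dict(initial_simplex=np.vstack([q,q+st]),xatol=1e-4,fatol=1e-4))
        if best is None or r.fun<best.fun: best=r
    return best.x.round(4),round(best.fun,3)
def ground(c,uv,z=0):
    n=cv2.undistortPoints(np.array([[uv]],float),c['K'],c['dist_coeffs'])[0,0]
    v=R.from_quat(c['orientation']).apply([*n,1]); return c['position']+v*(z-c['position'][2])/v[2]
E
cat > m0.py <<'E'
from h import *
T0=dict(relay_blue=(177,202),relay_yellow=(253,167),relay_red=(214,246),relay_white=(365,211),tray_white=(403,156),tray_yellow=(331,155),tray_blue=(280,222),stage=(362,214),cap_blue=(433,244),cap_yellow=(461,188))
S0=dict(relay_blue=(270,318),relay_yellow=(258,246),relay_red=(334,293),relay_white=(332,182),tray_white=(291,161),tray_yellow=(271,198),tray_blue=(323,242),stage=(333,190),cap_blue=(370,157),cap_yellow=(330,138))
ct,cs=bot.calibration('top'),bot.calibration('side')
for n in T0:
    vs=[]
    for cam,c,D in(('top',ct,T0),('side',cs,S0)):
        L=bot.outline_of(n,cam)
        L=[o for o in L if np.hypot(*(np.array(o['rect'][:2])+np.array(o['rect'][2:])/2-D[n]))<10]
        if L: vs.append((c,L[0]['pixels']))
    if not vs: print(n,'none'); continue
    p0=ground(ct,T0[n],.02)
    print(n,len(vs),p0[:2].round(3),fit(p0,BOX[n.split('_')[0]],vs,None if len(vs)==2 else 0.0))
E
python3 m0.py
```

```text
relay_blue 2 [0.511 0.423] (array([0.5117, 0.4221, 0.3224, 0.0008]), np.float64(0.384))
relay_yellow 2 [0.612 0.206] (array([6.138e-01, 2.044e-01, 1.814e-01, 5.000e-04]), np.float64(0.386))
relay_red 1 [0.385 0.314] (array([0.3862, 0.3108, 0.8854]), np.float64(0.078))
relay_white 2 [ 0.483 -0.116] (array([ 0.4834, -0.113 ,  1.1245,  0.0158]), np.float64(0.23))
tray_white 2 [ 0.643 -0.23 ] (array([ 0.6451, -0.2271, -0.2315,  0.004 ]), np.float64(0.185))
tray_yellow 2 [ 0.646 -0.02 ] (array([ 0.6479, -0.0203,  0.9794,  0.0021]), np.float64(0.149))
tray_blue 2 [0.453 0.127] (array([4.551e-01, 1.262e-01, 7.523e-01, 3.000e-04]), np.float64(0.144))
stage 2 [ 0.474 -0.107] (array([ 4.7550e-01, -1.0880e-01,  1.6557e+00, -7.0000e-04]), np.float64(0.567))
cap_blue 2 [ 0.387 -0.31 ] (array([ 3.8870e-01, -3.0850e-01,  1.6436e+00,  4.0000e-04]), np.float64(0.751))
cap_yellow 1 [ 0.549 -0.397] (array([ 0.5503, -0.4008,  1.7135]), np.float64(0.217))
```

```bash
cat > plan.py <<'E'
# usage: plan.py x y z yaw_deg : shift (mm, tool axes now) and turn (rotvec deg) to get there, tool x at yaw mod 180
import sys
from h import *
def plan(x,y,z,yaw,any_=False):
    o=bot.get_obs(); r=R.from_quat(o['tool_rot']); e=o['eef_pos']
    d=r.inv().apply(np.array([x,y,z])-e)*1000
    best=None
    for k in (0,180):
        g=R.from_euler('z',yaw+k,degrees=True)*R.from_quat([1,0,0,0])
        v=(r.inv()*g).as_rotvec()*180/np.pi
        if best is None or np.linalg.norm(v)<np.linalg.norm(best): best=v
    X=r.apply([1,0,0]); print('t',o['clock'].round(2),'eef',e.round(4),'yaw',np.degrees(np.arctan2(X[1],X[0])).round(1),'q1,q6',o['joint_pos'][[0,5]].round(2),'w',round(o['grip_width'],4))
    print('shift',d.round(1),'n',np.ceil(np.linalg.norm(d)/41),'turn',best.round(2),'n',np.ceil(np.linalg.norm(best)/7))
if __name__=='__main__': plan(*map(float,sys.argv[1:5]))
E
python3 plan.py .512 .422 .2 18.5
python3 - <<'E'
from h import *
o=bot.get_obs(); r=R.from_quat(o['tool_rot']); c=bot.calibration('wrist')
print('cam pos in tool',r.inv().apply(c['position']-o['eef_pos']),'axes cols', (r.inv()*R.from_quat(c['orientation'])).as_matrix().round(2), bot.tip_reach)
E
```

```text
cam pos in tool [ 0.08344646  0.00070954 -0.13568909] axes cols [[-0.   -0.95 -0.32]
 [ 1.   -0.   -0.  ]
 [ 0.   -0.32  0.95]] 0.008Traceback (most recent call last):
  File "plan.py", line 14, in <module>
    if __name__=='__main__': plan(*map(float,sys.argv[1:5]))
                             ~~~~^^^^^^^^^^^^^^^^^^^^^^^^^^^
  File "plan.py", line 12, in plan
    X=r.apply([1,0,0]); print('t',o['clock'].round(2),'eef',e.round(4),'yaw',np.degrees(np.arctan2(X[1],X[0])).round(1),'q1,q6',o['joint_pos'][[0,5]].round(2),'w',round(o['grip_width'],4))
                                  ^^^^^^^^^^^^^^^^
AttributeError: 'float' object has no attribute 'round'
```

```bash
sed -i "s/o\['clock'\].round(2)/round(o['clock'],2)/" plan.py; python3 plan.py .512 .422 .2 18.5
```

```text
t 1.15 eef [0.1951 0.4604 0.2393] yaw 157.0 q1,q6 [1.17 1.57] w 0.0853
shift [-306.8   88.3   39.3] n 8.0 turn [  0.     0.   -41.46] n 6.0
```

>>> {"fn": "move_arm", "kwargs": {"deltas": [[1, -38.3, 11, 4.9, 0, 0, 0], [1, -38.3, 11, 4.9, 0, 0, 0], [1, -38.3, 11, 4.9, 0, 0, 0], [1, -38.3, 11, 4.9, 0, 0, 0], [1, -38.3, 11, 4.9, 0, 0, 0], [1, -38.3, 11, 4.9, 0, 0, 0], [1, -38.3, 11, 4.9, 0, 0, 0], [1, -38.3, 11, 4.9, 0, 0, 0]]}}

```text
clock: 1.82
eef_pos: [0.5134, 0.4213, 0.1998]
tool_rot: [0.199, 0.98, 0.0, -0.0]
ft_force: [0.3, 1.7, -0.2]
grip_width: 0.0853
grasp_force: 0.0
```

>>> {"fn": "move_arm", "kwargs": {"deltas": [[1, 0, 0, 0, 0, 0, -6.9], [1, 0, 0, 0, 0, 0, -6.9], [1, 0, 0, 0, 0, 0, -6.9], [1, 0, 0, 0, 0, 0, -6.9], [1, 0, 0, 0, 0, 0, -6.9], [1, 0, 0, 0, 0, 0, -6.9], [1, 0, 0, 0, 0, 0, 0], [1, 0, 0, 0, 0, 0, 0]]}}

```text
clock: 2.48
eef_pos: [0.5115, 0.4218, 0.1999]
tool_rot: [-0.159, 0.987, -0.0, -0.0]
ft_force: [-0.8, 0.2, -0.6]
grip_width: 0.0854
grasp_force: 0.0
```

```bash
python3 plan.py .512 .422 .2 18.5
cat > wf.py <<'E'
# wf.py name x y z pic : refine pose of a relay from wrist view
import sys
from h import *
n,x,y,z,pic=sys.argv[1],*map(float,sys.argv[2:5]),sys.argv[5]
c=bot.calibration('wrist'); im=bot.camera('wrist'); d=BOX[n.split('_')[0]]
e=proj(c,[[x,y,z+d[2]/2]])[0]; print('expect',e.round())
L=bot.outline_of(n,'wrist')
for o in L: print(o['conf'],o['rect'])
L=[o for o in L if np.hypot(*(np.array(o['rect'][:2])+np.array(o['rect'][2:])/2-e))<45]
q,f=fit((x,y),d,[(c,L[0]['pixels'])],z); print(n,q,'yaw deg',np.degrees(q[2]).round(1),'cost',f)
h=sil(c,[q[0],q[1],z,q[2]],d).round().astype(np.int32); cv2.polylines(im,[h],True,(255,0,255),1)
cv2.imwrite(f'pics/{pic}.png',im)
E
python3 wf.py relay_blue .512 .422 0 w1
```

```text
t 2.48 eef [0.5115 0.4218 0.1999] yaw -161.7 q1,q6 [0.69 0.37] w 0.0854
shift [-0.5  0.  -0.1] n 1.0 turn [-0.01 -0.02 -0.24] n 1.0
expect [319. 173.]
0.75 [305.6, 151.8, 28.2, 47.0]
relay_blue [0.5122 0.4223 0.4196] yaw deg 24.0 cost 0.05
```

View pics/w1.png

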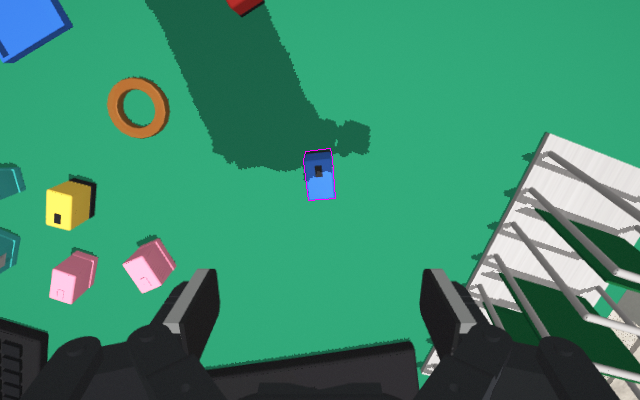

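Blue relay at (319,175) is confirmed, with a fitted yaw of 24°. There are no look-alikes next to it. Descending.

>>> {"fn": "move_arm", "kwargs": {"deltas": [[0.7, 0, 0, 29, 0, 0, -5.7], [0.7, -1, 0, 39, 0, 0, 0], [0.7, 0, 0, 40, 0, 0, 0], [0.7, 0, 0, 35, 0, 0, 0], [0.7, 0, 0, 34.5, 0, 0, 0], [0.7, 0, 0, 0, 0, 0, 0], [0, 0, 0, 0, 0, 0, 0], [0, 0, 0, 0, 0, 0, 0], [0, 0, 0, 0, 0, 0, 0], [0, 0, 0, 0, 0, 0, 0]]}}

```text
clock: 3.42
eef_pos: [0.5145, 0.424, 0.0264]
tool_rot: [-0.209, 0.978, 0.002, 0.003]
ft_force: [0.4, 0.0, -0.3]
grip_width: 0.0227
grasp_force: 61.0
```

>>> {"fn": "move_arm", "kwargs": {"deltas": [[0, 0, 0, 0, 0, 0, 0], [0, 0, 0, 0, 0, 0, 0]]}}

```text
clock: 3.58
eef_pos: [0.5145, 0.424, 0.0264]
tool_rot: [-0.209, 0.978, 0.002, 0.003]
ft_force: [0.6, 0.4, 6.5]
grip_width: 0.0227
grasp_force: 61.9
```

```bash
python3 plan.py .4551 .1262 .14 43; python3 plan.py .4551 .1262 .14 -47
```

```text
t 3.58 eef [0.5145 0.424  0.0264] yaw -155.9 q1,q6 [0.69 0.27] w 0.0227
shift [ 175.2 -247.3 -115.3] n 8.0 turn [  0.04   0.39 -18.87] n 3.0
t 3.58 eef [0.5145 0.424  0.0264] yaw -155.9 q1,q6 [0.69 0.27] w 0.0227
shift [ 175.2 -247.3 -115.3] n 8.0 turn [ 0.33  0.26 71.13] n 11.0
```

>>> {"fn": "move_arm", "kwargs": {"deltas": [[0, 0, 0, -30, 0, 0, 0], [0, 0, 0, -40, 0, 0, 0], [0, 0, 0, -40, 0, 0, 0], [0, 21.9, -30.9, 0, 0, 0, 0], [0, 21.9, -30.9, 0, 0, 0, 0], [0, 21.9, -30.9, 0, 0, 0, 0], [0, 21.9, -30.9, 0, 0, 0, 0], [0, 21.9, -30.9, 0, 0, 0, 0], [0, 21.9, -30.9, 0, 0, 0, 0], [0, 21.9, -30.9, 0, 0, 0, 0]]}}

```text
clock: 4.42
eef_pos: [0.4607, 0.1607, 0.1338]
tool_rot: [-0.209, 0.978, 0.0, 0.001]
ft_force: [0.9, -0.1, -0.2]
grip_width: 0.0226
grasp_force: 61.1
```

>>> {"fn": "move_arm", "kwargs": {"deltas": [[0, 21.9, -30.9, 0, 0, 0, 0], [0, 0, 0, 0, 0, 0, -6.3], [0, 0, 0, 0, 0, 0, -6.3], [0, 0, 0, 0, 0, 0, -6.3], [0, 0, 0, 0, 0, 0, 0], [0, 0, 0, 0, 0, 0, 0]]}}

```text
clock: 4.92
eef_pos: [0.4541, 0.1251, 0.1336]
tool_rot: [-0.365, 0.931, -0.0, 0.001]
ft_force: [-0.4, -0.3, -0.3]
grip_width: 0.023
grasp_force: 61.1
```

```bash
python3 plan.py .4551 .1262 .0305 43; python3 - <<'E'
from h import *
c=bot.calibration('wrist'); im=bot.camera('wrist')
for o in bot.outline_of('tray_blue','wrist'): print(o['conf'],o['rect']); 
p=proj(c,box((.4551,.1262,0,.7523),(.07,.07,.012)))
for u in p: cv2.circle(im,tuple(int(v) for v in u),3,(0,0,255),1)
cv2.imwrite('pics/w2.png',im)
E
```

```text
t 4.92 eef [0.4541 0.1251 0.1336] yaw -137.1 q1,q6 [ 0.27 -0.48] w 0.023
shift [ -1.4   0.2 103.1] n 3.0 turn [-0.05  0.1  -0.14] n 1.0
```

View pics/w2.png

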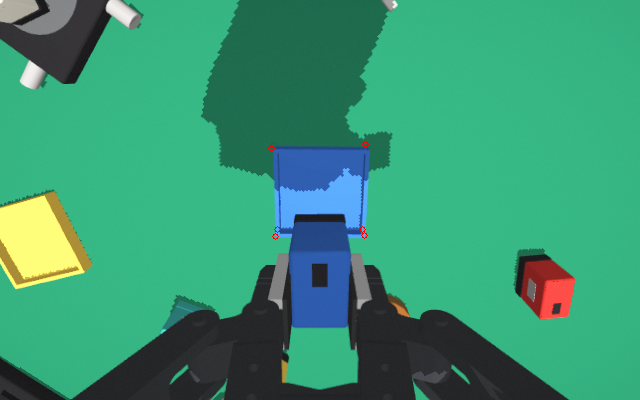

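The tray corners match the estimate: (275,148), (367,148) and the rim near (363,232). The blue relay is held square at (320,275). Lowering.

>>> {"fn": "move_arm", "kwargs": {"deltas": [[0, -1.4, 0, 30, 0, 0, 0], [0, 0, 0, 35, 0, 0, 0], [0, 0, 0, 25, 0, 0, 0], [0, 0, 0, 8, 0, 0, 0], [0, 0, 0, 3, 0, 0, 0], [0, 0, 0, 0, 0, 0, 0], [0, 0, 0, 0, 0, 0, 0]]}}

```text
clock: 5.6
eef_pos: [0.4559, 0.1265, 0.0329]
tool_rot: [-0.367, 0.93, -0.0, 0.001]
ft_force: [0.2, 0.3, -0.6]
grip_width: 0.0227
grasp_force: 61.1
```

```bash
python3 plan.py .4551 .1262 .0295 43
```

```text
t 5.6 eef [0.4559 0.1265 0.0329] yaw -137.0 q1,q6 [ 0.27 -0.48] w 0.0227
shift [0.8 0.4 3.4] n 1.0 turn [-0.06  0.12  0.03] n 1.0
```

>>> {"fn": "move_arm", "kwargs": {"deltas": [[0, 0, 0, 2, 0, 0, 0], [0, 0, 0, 1, 0, 0, 0], [0, 0, 0, 0, 0, 0, 0], [0.3, 0, 0, 0, 0, 0, 0], [0.5, 0, 0, 0, 0, 0, 0], [0.5, 0, 0, 0, 0, 0, 0], [0.5, 0, 0, -15, 0, 0, 0], [0.5, 0, 0, -30, 0, 0, 0], [0.5, 0, 0, -40, 0, 0, 0], [0.5, 0, 0, -40, 0, 0, 0]]}}

```text
clock: 6.43
eef_pos: [0.4535, 0.1257, 0.1543]
tool_rot: [-0.367, 0.93, 0.0, -0.001]
ft_force: [1.3, 0.9, -0.1]
grip_width: 0.0425
grasp_force: 0.0
```

```bash
python3 plan.py .613 .204 .2 10
```

```text
t 6.43 eef [0.4535 0.1257 0.1543] yaw -137.0 q1,q6 [ 0.27 -0.48] w 0.0425
shift [-170.   -51.6  -46.3] n 5.0 turn [ 3.000e-02 -1.700e-01  3.304e+01] n 5.0
```

>>> {"fn": "move_arm", "kwargs": {"deltas": [[0.7, -34, -10.3, -9.3, 0, 0, 0], [0.7, -34, -10.3, -9.3, 0, 0, 0], [0.7, -34, -10.3, -9.3, 0, 0, 0], [0.7, -34, -10.3, -9.3, 0, 0, 0], [0.7, -34, -10.3, -9.3, 0, 0, 0], [0.7, 0, 0, 0, 0, 0, 6.6], [0.7, 0, 0, 0, 0, 0, 6.6], [0.7, 0, 0, 0, 0, 0, 6.6], [0.7, 0, 0, 0, 0, 0, 6.6], [0.7, 0, 0, 0, 0, 0, 6.6]]}}

```text
clock: 7.27
eef_pos: [0.614, 0.2044, 0.1996]
tool_rot: [-0.085, 0.996, -0.0, -0.0]
ft_force: [-0.1, -0.8, 0.0]
grip_width: 0.0597
grasp_force: 0.0
```

>>> {"fn": "move_arm", "kwargs": {"deltas": [[0.7, 0, 0, 0, 0, 0, 0], [0.7, 0, 0, 0, 0, 0, 0]]}}

```text
clock: 7.43
eef_pos: [0.614, 0.2043, 0.1999]
tool_rot: [-0.089, 0.996, -0.0, -0.0]
ft_force: [-0.0, 0.2, 0.1]
grip_width: 0.0596
grasp_force: 0.0
```

```bash
python3 wf.py relay_yellow .613 .204 0 w3; python3 plan.py .613 .204 .2 10
```

```text
expect [319. 172.]
0.94 [377.8, 205.8, 46.4, 51.4]
0.93 [309.1, 146.0, 30.2, 51.6]
0.82 [205.4, 216.4, 45.3, 50.1]
0.81 [207.8, 145.6, 47.8, 41.5]
0.7 [302.7, 226.8, 28.5, 53.2]
relay_yellow [0.6132 0.2053 0.0447] yaw deg 2.6 cost 0.058
t 7.53 eef [0.614  0.2043 0.2   ] yaw -169.8 q1,q6 [0.32 0.14] w 0.0597
shift [ 1.  -0.1  0. ] n 1.0 turn [-0.   -0.01  0.16] n 1.0
```

View pics/w3.png

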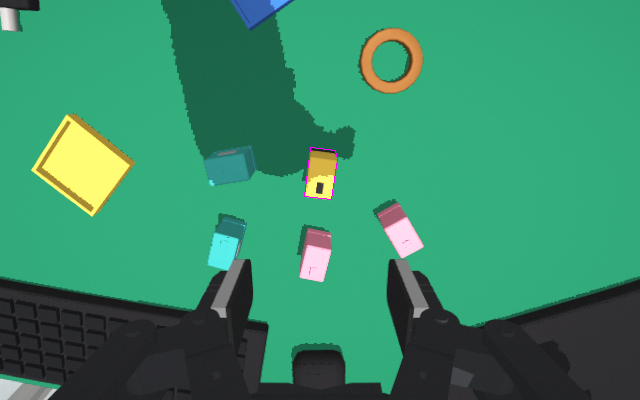

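Yellow relay at (321,173), yaw 2.6°. Pinks at (315,255) and (400,230) and turquoises at (229,166) and (227,242) are excluded by colour and leave room for the fingers.

>>> {"fn": "move_arm", "kwargs": {"deltas": [[0.6, 0, 0, 10, 0, 0, 3.8], [0.6, 0, 0, 25, 0, 0, 3.8], [0.6, 0.8, 1, 35, 0, 0, 0], [0.6, 0, 0, 35, 0, 0, 0], [0.6, 0, 0, 30, 0, 0, 0], [0.6, 0, 0, 25, 0, 0, 0], [0.6, 0, 0, 14, 0, 0, 0], [0.6, 0, 0, 0, 0, 0, 0], [0.6, 0, 0, 0, 0, 0, 0]]}}

```text
clock: 8.28
eef_pos: [0.6125, 0.2051, 0.0253]
tool_rot: [-0.022, 1.0, -0.0, -0.001]
ft_force: [0.3, 0.3, 0.3]
grip_width: 0.0511
grasp_force: 0.0
```

```bash
python3 plan.py .6132 .2053 .0255 2.6
```

```text
t 8.28 eef [0.6125 0.2051 0.0253] yaw -177.5 q1,q6 [0.32 0.28] w 0.0511
shift [-0.7  0.2 -0.2] n 1.0 turn [-0.04 -0.12 -0.11] n 1.0
```

>>> {"fn": "move_arm", "kwargs": {"deltas": [[0, 0, 0, 0, 0, 0, 0], [0, 0, 0, 0, 0, 0, 0], [0, 0, 0, 0, 0, 0, 0], [0, 0, 0, 0, 0, 0, 0], [0, 0, 0, -20, 0, 0, 0], [0, 0, 0, -35, 0, 0, 0], [0, 0, 0, -35, 0, 0, 0], [0, 0, 0, -25, 0, 0, 0]]}}

```text
clock: 8.95
eef_pos: [0.6141, 0.2056, 0.1448]
tool_rot: [-0.021, 1.0, 0.001, 0.002]
ft_force: [0.6, -0.7, 0.1]
grip_width: 0.023
grasp_force: 60.0
```

```bash
python3 plan.py .6479 -.0203 .14 -33.9
```

```text
t 8.95 eef [0.6141 0.2056 0.1448] yaw -177.6 q1,q6 [0.32 0.28] w 0.023
shift [ -24.1 -227.1    4.6] n 6.0 turn [ 0.12  0.17 36.34] n 6.0
```

>>> {"fn": "move_arm", "kwargs": {"deltas": [[0, -4, -37.8, 0, 0, 0, 0], [0, -4, -37.8, 0, 0, 0, 0], [0, -4, -37.8, 0, 0, 0, 0], [0, -4, -37.8, 0, 0, 0, 0], [0, -4, -37.8, 0, 0, 0, 0], [0, -4, -37.8, 0, 0, 0, 0], [0, 0, 0, 0, 0, 0, 6.1], [0, 0, 0, 0, 0, 0, 6.1], [0, 0, 0, 0, 0, 0, 6.1], [0, 0, 0, 0, 0, 0, 6.1]]}}

```text
clock: 9.78
eef_pos: [0.6468, -0.021, 0.1415]
tool_rot: [0.194, 0.981, 0.0, 0.0]
ft_force: [0.2, 0.2, -0.8]
grip_width: 0.0227
grasp_force: 59.9
```

>>> {"fn": "move_arm", "kwargs": {"deltas": [[0, 0, 0, 0, 0, 0, 6.1], [0, 0, 0, 0, 0, 0, 6.1], [0, 0, 0, 0, 0, 0, 0], [0, 0, 0, 0, 0, 0, 0]]}}

```text
clock: 10.12
eef_pos: [0.6468, -0.0203, 0.1415]
tool_rot: [0.292, 0.956, 0.0, 0.0]
ft_force: [0.6, 0.3, -0.5]
grip_width: 0.0228
grasp_force: 59.9
```

```bash
python3 plan.py .6479 -.0203 .0295 -33.9; python3 - <<'E'
from h import *
c=bot.calibration('wrist'); im=bot.camera('wrist')
p=proj(c,box((.6479,-.0203,0,.9794),(.07,.07,.012)))
for u in p: cv2.circle(im,tuple(int(v) for v in u),3,(0,0,255),1)
cv2.imwrite('pics/w4.png',im)
E
```

```text
t 10.12 eef [ 0.6468 -0.0203  0.1415] yaw 146.0 q1,q6 [-0.03  0.56] w 0.0228
shift [ -0.9   0.5 112. ] n 3.0 turn [ 0.01  0.02 -0.11] n 1.0
```

View pics/w4.png

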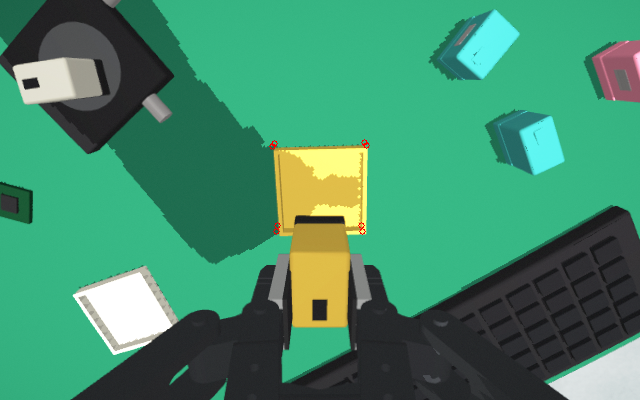

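The yellow relay is held square at (320,275), and the yellow tray's corners (275,147) to (363,232) match the estimate within about 3 px. Lowering.

>>> {"fn": "move_arm", "kwargs": {"deltas": [[0, -1, 0.5, 30, 0, 0, 0], [0, 0, 0, 35, 0, 0, 0], [0, 0, 0, 30, 0, 0, 0], [0, 0, 0, 12, 0, 0, 0], [0, 0, 0, 3, 0, 0, 0], [0, 0, 0, 0, 0, 0, 0], [0, 0, 0, 0, 0, 0, 0]]}}

```text
clock: 10.75
eef_pos: [0.6484, -0.0204, 0.0318]
tool_rot: [0.293, 0.956, 0.0, 0.0]
ft_force: [0.4, -0.4, -0.3]
grip_width: 0.0228
grasp_force: 62.7
```

```bash
python3 plan.py .6479 -.0203 .0295 -33.9
```

```text
t 10.75 eef [ 0.6484 -0.0204  0.0318] yaw 145.9 q1,q6 [-0.03  0.56] w 0.0228
shift [ 0.5 -0.2  2.3] n 1.0 turn [ 0.03  0.04 -0.2 ] n 1.0
```

>>> {"fn": "move_arm", "kwargs": {"deltas": [[0, 0, 0, 2, 0, 0, 0], [0, 0, 0, 0.5, 0, 0, 0], [0, 0, 0, 0, 0, 0, 0], [0.3, 0, 0, 0, 0, 0, 0], [0.5, 0, 0, 0, 0, 0, 0], [0.5, 0, 0, 0, 0, 0, 0], [0.5, 0, 0, -15, 0, 0, 0], [0.5, 0, 0, -35, 0, 0, 0], [0.5, 0, 0, -40, 0, 0, 0], [0.5, 0, 0, -40, 0, 0, 0]]}}

```text
clock: 11.58
eef_pos: [0.6468, -0.0203, 0.1586]
tool_rot: [0.294, 0.956, -0.0, -0.002]
ft_force: [1.1, -0.0, -0.6]
grip_width: 0.0425
grasp_force: 0.0
```

```bash
python3 plan.py .483 -.113 .215 64
```

```text
t 11.58 eef [ 0.6468 -0.0203  0.1586] yaw 145.8 q1,q6 [-0.03  0.56] w 0.0425
shift [  83.7 -168.8  -55.9] n 5.0 turn [-2.000e-01 -6.000e-02  8.184e+01] n 12.0
```

>>> {"fn": "move_arm", "kwargs": {"deltas": [[0.6, 16.7, -33.8, -11.2, 0, 0, 0], [0.6, 16.7, -33.8, -11.2, 0, 0, 0], [0.6, 16.7, -33.8, -11.2, 0, 0, 0], [0.6, 16.7, -33.8, -11.2, 0, 0, 0], [0.6, 16.7, -33.8, -11.2, 0, 0, 0], [0.6, 0, 0, 0, 0, 0, 7], [0.6, 0, 0, 0, 0, 0, 7], [0.6, 0, 0, 0, 0, 0, 7], [0.6, 0, 0, 0, 0, 0, 7], [0.6, 0, 0, 0, 0, 0, 7]]}}

```text
clock: 12.42
eef_pos: [0.4837, -0.1135, 0.2146]
tool_rot: [0.57, 0.822, 0.0, -0.0]
ft_force: [1.4, -1.0, -0.4]
grip_width: 0.0514
grasp_force: 0.0
```

>>> {"fn": "move_arm", "kwargs": {"deltas": [[0.6, 0, 0, 0, 0, 0, 7], [0.6, 0, 0, 0, 0, 0, 7], [0.6, 0, 0, 0, 0, 0, 7], [0.6, 0, 0, 0, 0, 0, 7], [0.6, 0, 0, 0, 0, 0, 7], [0.6, 0, 0, 0, 0, 0, 7], [0.6, 0, 0, 0, 0, 0, 5], [0.6, 0, 0, 0, 0, 0, 0], [0.6, 0, 0, 0, 0, 0, 0]]}}

```text
clock: 13.17
eef_pos: [0.4838, -0.1133, 0.2145]
tool_rot: [0.848, 0.53, -0.0, -0.0]
ft_force: [-0.0, 0.1, -0.9]
grip_width: 0.0511
grasp_force: 0.0
```

```bash
python3 wf.py relay_white .483 -.113 .015 w5; python3 plan.py .483 -.113 .215 64; python3 - <<'E'
from h import *
# grey disc centre
c=bot.calibration('wrist'); L=bot.outline_of('stage','wrist')
for o in L[:2]: print(o['conf'],o['rect'],fit((.4755,-.1088),(.09,.09,.015),[(c,o['pixels'])],0.0))
E
```

```text
expect [318. 174.]
0.95 [306.2, 151.0, 31.9, 47.7]
relay_white [ 0.4846 -0.1127  1.0999] yaw deg 63.0 cost 0.048
t 13.27 eef [ 0.4839 -0.1133  0.2145] yaw 63.9 q1,q6 [-0.23  1.8 ] w 0.0515
shift [-0.1 -0.9 -0.5] n 1.0 turn [-0.01  0.   -0.06] n 1.0
0.7 [247.0, 102.4, 123.6, 125.1] (array([ 0.4766, -0.1086,  0.0804]), np.float64(0.265))
```

View pics/w5.png

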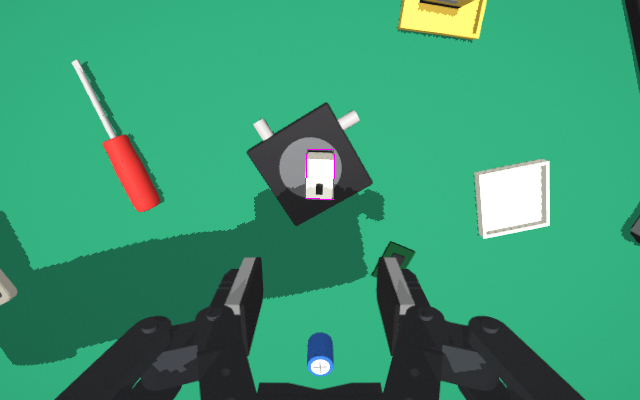

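White relay on the disc at (320,174), yaw 63°. The screwdriver (130,150), small board (393,258) and blue capacitor (320,355) are clear of the fingers.

>>> {"fn": "move_arm", "kwargs": {"deltas": [[0.6, 0.8, 0.3, 30, 0, 0, 0.9], [0.6, 0, 0, 35, 0, 0, 0], [0.6, 0, 0, 35, 0, 0, 0], [0.6, 0, 0, 35, 0, 0, 0], [0.6, 0, 0, 27, 0, 0, 0], [0.6, 0, 0, 12, 0, 0, 0], [0.6, 0, 0, 0, 0, 0, 0], [0.6, 0, 0, 0, 0, 0, 0]]}}

```text
clock: 13.98
eef_pos: [0.4841, -0.1126, 0.0402]
tool_rot: [0.853, 0.522, -0.001, -0.001]
ft_force: [-0.1, -0.5, 0.7]
grip_width: 0.051
grasp_force: 0.0
```

```bash
python3 plan.py .4846 -.1127 .0405 63
```

```text
t 13.98 eef [ 0.4841 -0.1126  0.0402] yaw 63.0 q1,q6 [-0.23  1.81] w 0.051
shift [ 0.2  0.5 -0.3] n 1.0 turn [-0.1   0.02 -0.03] n 1.0
```

>>> {"fn": "move_arm", "kwargs": {"deltas": [[0, 0, 0, 0, 0, 0, 0], [0, 0, 0, 0, 0, 0, 0], [0, 0, 0, 0, 0, 0, 0], [0, 0, 0, 0, 0, 0, 0], [0, 0, 0, -20, 0, 0, 0], [0, 0, 0, -35, 0, 0, 0], [0, 0, 0, -35, 0, 0, 0], [0, 0, 0, -10, 0, 0, 0]]}}

```text
clock: 14.65
eef_pos: [0.4875, -0.1134, 0.1462]
tool_rot: [0.853, 0.522, 0.003, 0.003]
ft_force: [0.7, -0.5, -0.2]
grip_width: 0.0227
grasp_force: 59.0
```

```bash
python3 plan.py .6451 -.2271 .14 76.7
```

```text
t 14.65 eef [ 0.4875 -0.1134  0.1462] yaw 62.9 q1,q6 [-0.23  1.81] w 0.0227
shift [-29.6 192.    7.8] n 5.0 turn [  0.51  -0.06 -13.76] n 2.0
```

>>> {"fn": "move_arm", "kwargs": {"deltas": [[0, -5.9, 38.2, 0, 0, 0, 0], [0, -5.9, 38.2, 0, 0, 0, 0], [0, -5.9, 38.2, 0, 0, 0, 0], [0, -5.9, 38.2, 0, 0, 0, 0], [0, -5.9, 38.2, 0, 0, 0, 0], [0, 0, 0, 0, 0, 0, -6.9], [0, 0, 0, 0, 0, 0, -6.9], [0, 0, 0, 0, 0, 0, 0], [0, 0, 0, 0, 0, 0, 0]]}}

```text
clock: 15.4
eef_pos: [0.6409, -0.2259, 0.14]
tool_rot: [0.785, 0.62, -0.0, -0.0]
ft_force: [0.1, 0.9, -0.8]
grip_width: 0.0227
grasp_force: 59.1
```

```bash
python3 plan.py .6451 -.2271 .0295 76.7; python3 - <<'E'
from h import *
c=bot.calibration('wrist'); im=bot.camera('wrist')
p=proj(c,box((.6451,-.2271,0,-.2315),(.07,.07,.012)))
for u in p: cv2.circle(im,tuple(int(v) for v in u),3,(0,0,255),1)
cv2.imwrite('pics/w6.png',im)
E
```

```text
t 15.4 eef [ 0.6409 -0.2259  0.14  ] yaw 76.6 q1,q6 [-0.34  1.47] w 0.0227
shift [ -0.2   4.5 110.5] n 3.0 turn [-0.06 -0.01 -0.14] n 1.0
```

View pics/w6.png

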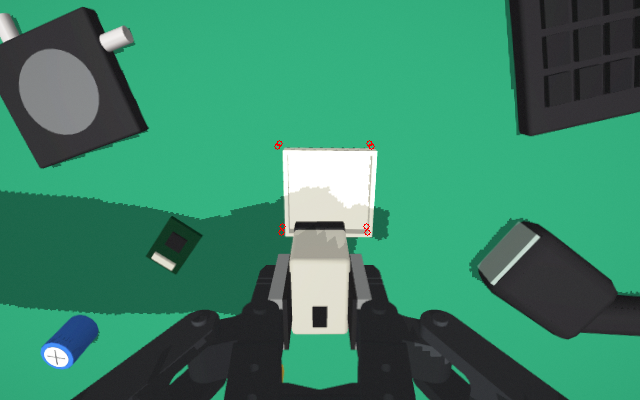

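The white tray's corners are at (284,150), (376,151) and (371,236), about 6 px right and 5 px below the estimate. I correct for that: tool shift (-3.5, +7.5). The disc now shows empty at (60,90).

>>> {"fn": "move_arm", "kwargs": {"deltas": [[0, -3.5, 7.5, 25, 0, 0, 0], [0, 0, 0, 35, 0, 0, 0], [0, 0, 0, 30, 0, 0, 0], [0, 0, 0, 15, 0, 0, 0], [0, 0, 0, 3, 0, 0, 0], [0, 0, 0, 0, 0, 0, 0], [0, 0, 0, 0, 0, 0, 0]]}}

```text
clock: 16.03
eef_pos: [0.648, -0.2309, 0.0338]
tool_rot: [0.784, 0.62, 0.0, 0.001]
ft_force: [0.2, -0.2, 0.5]
grip_width: 0.0228
grasp_force: 60.0
```

```bash
python3 plan.py .6451 -.2271 .0295 76.7
```

```text
t 16.03 eef [ 0.648  -0.2309  0.0338] yaw 76.7 q1,q6 [-0.34  1.46] w 0.0228
shift [ 3.  -3.7  4.3] n 1.0 turn [ 0.07  0.01 -0.01] n 1.0
```

>>> {"fn": "move_arm", "kwargs": {"deltas": [[0, 0, 0, 3, 0, 0, 0], [0, 0, 0, 1.5, 0, 0, 0], [0, 0, 0, 0, 0, 0, 0], [0.3, 0, 0, 0, 0, 0, 0], [0.5, 0, 0, 0, 0, 0, 0], [0.5, 0, 0, 0, 0, 0, 0], [0.5, 0, 0, -15, 0, 0, 0], [0.5, 0, 0, -35, 0, 0, 0], [0.5, 0, 0, -40, 0, 0, 0], [0.5, 0, 0, -40, 0, 0, 0]]}}

```text
clock: 16.87
eef_pos: [0.6467, -0.2307, 0.1581]
tool_rot: [0.784, 0.621, -0.001, -0.001]
ft_force: [0.7, -0.5, -1.0]
grip_width: 0.0427
grasp_force: 0.0
```

```bash
python3 - <<'E'
from h import *
ct,cs=bot.calibration('top'),bot.calibration('side')
a,b=bot.camera('top'),bot.camera('side')
for n,p,q in(('relay_white',(.648,-.231),0),('relay_blue',(.455,.126),0),('relay_yellow',(.648,-.02),0)):
    vs=[]
    for cam,c in(('top',ct),('side',cs)):
        e=proj(c,[[*p,.023]])[0]
        L=[o for o in bot.outline_of(n,cam) if np.hypot(*(np.array(o['rect'][:2])+np.array(o['rect'][2:])/2-e))<12]
        print(n,cam,e.round(),[(o['conf'],o['rect']) for o in L])
        if L: vs.append((c,L[0]['pixels']))
    if vs: print(fit(p,BOX['relay'],vs,None if len(vs)==2 else .003))
s=cv2.resize(a[110:280,140:480],None,fx=2.2,fy=2.2,interpolation=cv2.INTER_CUBIC)
cv2.imwrite('pics/t1.png',s)
E
python3 plan.py .48 -.11 .2 76
```

```text
relay_white top [404. 154.] [(0.44, [397.1, 150.7, 9.8, 9.2])]
relay_white side [290. 158.] []
(array([ 0.6448, -0.225 ,  0.8982]), np.float64(0.318))
relay_blue top [280. 221.] []
relay_blue side [323. 237.] [(0.47, [317.9, 230.2, 13.5, 14.9])]
(array([0.4539, 0.122 , 0.8168]), np.float64(0.134))
relay_yellow top [331. 154.] []
relay_yellow side [271. 194.] [(0.6, [265.3, 184.5, 13.3, 15.8])]
(array([ 0.6497, -0.0216,  2.4122]), np.float64(0.094))
t 17.27 eef [ 0.6465 -0.2306  0.1557] yaw 76.7 q1,q6 [-0.34  1.46] w 0.0426
shift [  79.2 -189.9  -43.4] n 6.0 turn [-0.24 -0.03  0.74] n 1.0
```

View pics/t1.png

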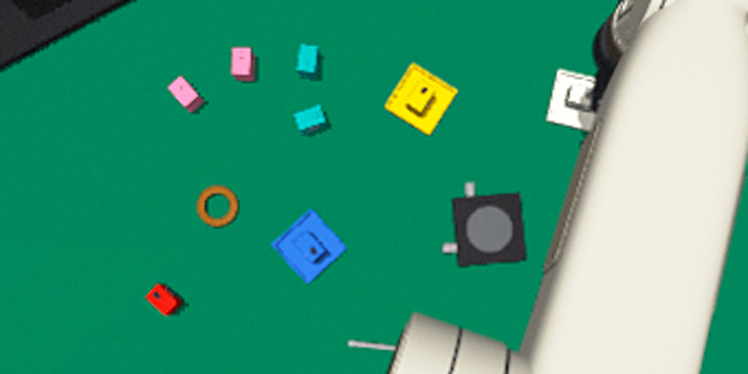

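Blue (315,250) and yellow (422,97) stand in their trays, as does white (578,95), partly hidden by the arm. The disc at (490,228) is clear and red is at (163,298). Next I measure the disc from above the stage.

>>> {"fn": "move_arm", "kwargs": {"deltas": [[0.6, 13.2, -31.6, -7.2, 0, 0, 0], [0.6, 13.2, -31.6, -7.2, 0, 0, 0], [0.6, 13.2, -31.6, -7.2, 0, 0, 0], [0.6, 13.2, -31.6, -7.2, 0, 0, 0], [0.6, 13.2, -31.6, -7.2, 0, 0, 0], [0.6, 13.2, -31.6, -7.2, 0, 0, 0], [0.6, 0, 0, 0, 0, 0, 0], [0.6, 0, 0, 0, 0, 0, 0]]}}

```text
clock: 17.93
eef_pos: [0.4798, -0.1095, 0.2009]
tool_rot: [0.784, 0.621, -0.0, -0.0]
ft_force: [0.3, -0.5, 0.5]
grip_width: 0.0512
grasp_force: 0.0
```

```bash
cat > disc.py <<'E'
from h import *
def rad(cam,pxr):
    c=bot.calibration(cam); im=bot.camera(cam); e=proj(c,[[.4766,-.1086,.015]])[0]
    l,t=(e-pxr).astype(int); p=im[t:t+2*pxr,l:l+2*pxr].astype(int)
    m=((p.max(2)-p.min(2)<25)&(p.min(2)>70)&(p.max(2)<190)).astype(np.uint8)
    m=cv2.morphologyEx(m,cv2.MORPH_OPEN,np.ones((3,3),np.uint8))
    n,lab,st,cen=cv2.connectedComponentsWithStats(m); i=min(range(1,n),key=lambda k:np.hypot(*(cen[k]-pxr))-(st[k][4]>30)*1000)
    uv=cen[i]+[l,t]; r=ground(c,uv,.015); print(cam,'disc px',uv.round(1),'area',st[i][4],st[i][2:4],'world',r.round(4))
    n=cv2.undistortPoints(np.array([[uv]]),c['K'],c['dist_coeffs'])[0,0]; v=R.from_quat(c['orientation']).apply([*n,1])
    return c['position'],v/np.linalg.norm(v),im
if __name__=='__main__':
    V=[rad('wrist',70),rad('top',14)]
    A=sum(np.eye(3)-np.outer(v,v) for _,v,_ in V); b=sum((np.eye(3)-np.outer(v,v))@p for p,v,_ in V)
    print('triangulated',np.linalg.solve(A,b).round(4)); cv2.imwrite('pics/w7.png',V[0][2])
E
python3 disc.py; python3 plan.py .386 .311 .2 51
```

```text
wrist disc px [315.8 171.1] area 3278 [66 63] world [ 0.4769 -0.1082  0.015 ]
top disc px [362.3 213. ] area 378 [21 28] world [ 0.4778 -0.1089  0.015 ]
triangulated [ 0.4773 -0.1085  0.0154]
t 18.03 eef [ 0.4818 -0.1106  0.2008] yaw 76.7 q1,q6 [-0.23  1.58] w 0.0508
shift [ 388.4 -189.9    0.8] n 11.0 turn [-0.000e+00  1.000e-02  2.574e+01] n 4.0
```

View pics/w7.png

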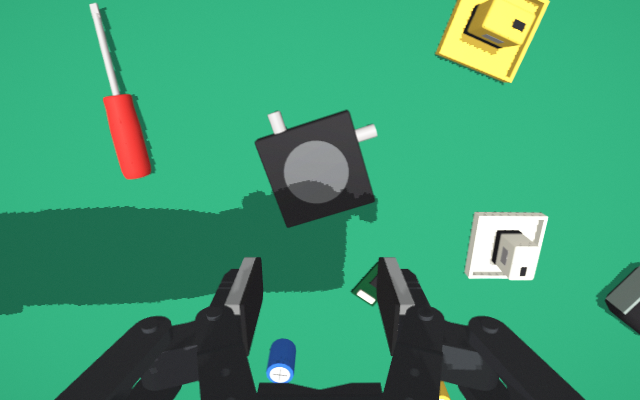

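White stands upright inside its tray (507,248), and yellow in its own (495,25). The disc centre triangulates to (0.477, -0.108), 15 mm high. On to red.

>>> {"fn": "move_arm", "kwargs": {"deltas": [[0.6, 35.3, -17.3, 0, 0, 0, 0], [0.6, 35.3, -17.3, 0, 0, 0, 0], [0.6, 35.3, -17.3, 0, 0, 0, 0], [0.6, 35.3, -17.3, 0, 0, 0, 0], [0.6, 35.3, -17.3, 0, 0, 0, 0], [0.6, 35.3, -17.3, 0, 0, 0, 0], [0.6, 35.3, -17.3, 0, 0, 0, 0], [0.6, 35.3, -17.3, 0, 0, 0, 0], [0.6, 35.3, -17.3, 0, 0, 0, 0], [0.6, 35.3, -17.3, 0, 0, 0, 0]]}}

```text
clock: 18.87
eef_pos: [0.3945, 0.2748, 0.2005]
tool_rot: [0.784, 0.62, -0.0, 0.0]
ft_force: [0.1, -0.5, 0.1]
grip_width: 0.0516
grasp_force: 0.0
```

>>> {"fn": "move_arm", "kwargs": {"deltas": [[0.6, 35.3, -17.3, 0, 0, 0, 0], [0.6, 0, 0, 0, 0, 0, 6.4], [0.6, 0, 0, 0, 0, 0, 6.4], [0.6, 0, 0, 0, 0, 0, 6.4], [0.6, 0, 0, 0, 0, 0, 6.4], [0.6, 0, 0, 0, 0, 0, 0], [0.6, 0, 0, 0, 0, 0, 0]]}}

```text
clock: 19.45
eef_pos: [0.3861, 0.3113, 0.2004]
tool_rot: [0.902, 0.433, -0.001, 0.0]
ft_force: [-0.5, 0.1, 1.1]
grip_width: 0.0512
grasp_force: 0.0
```

```bash
python3 wf.py relay_red .386 .311 0 w8; python3 plan.py .386 .311 .2 51
```

```text
expect [319. 174.]
0.91 [304.7, 149.7, 28.8, 46.9]
relay_red [0.3864 0.3124 3.9771] yaw deg 227.9 cost 0.054
t 19.55 eef [0.3858 0.3111 0.2007] yaw 51.2 q1,q6 [0.68 2.93] w 0.0509
shift [0.  0.2 0.7] n 1.0 turn [-0.01  0.04  0.22] n 1.0
```

View pics/w8.png

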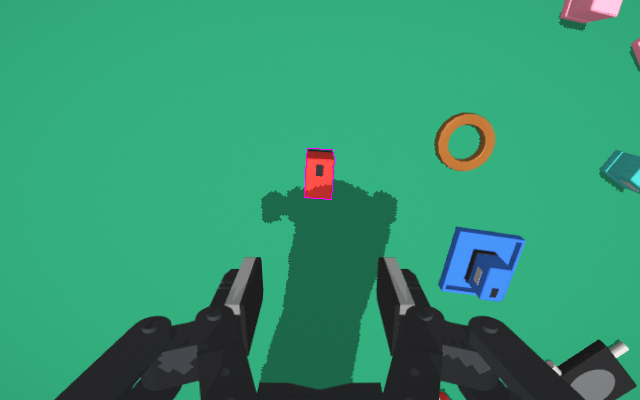

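Red relay at (319,174), yaw 48°, free all round. Blue stands in its tray (488,270).

>>> {"fn": "move_arm", "kwargs": {"deltas": [[0.6, 1.4, 0, 25, 0, 0, 3.3], [0.6, 0, 0, 35, 0, 0, 0], [0.6, 0, 0, 35, 0, 0, 0], [0.6, 0, 0, 35, 0, 0, 0], [0.6, 0, 0, 30, 0, 0, 0], [0.6, 0, 0, 15, 0, 0, 0], [0.6, 0, 0, 0, 0, 0, 0], [0.6, 0, 0, 0, 0, 0, 0]]}}

```text
clock: 20.22
eef_pos: [0.3858, 0.3117, 0.0257]
tool_rot: [0.914, 0.406, -0.001, 0.0]
ft_force: [0.1, -0.2, 1.8]
grip_width: 0.0513
grasp_force: 0.0
```

```bash
python3 plan.py .3864 .3124 .0255 47.9
```

```text
t 20.22 eef [0.3858 0.3117 0.0257] yaw 47.9 q1,q6 [0.68 2.99] w 0.0513
shift [ 0.9 -0.   0.2] n 1.0 turn [-0.02  0.12 -0.03] n 1.0
```

>>> {"fn": "move_arm", "kwargs": {"deltas": [[0, 0, 0, 0, 0, 0, 0], [0, 0, 0, 0, 0, 0, 0], [0, 0, 0, 0, 0, 0, 0], [0, 0, 0, 0, 0, 0, 0], [0, 0, 0, -20, 0, 0, 0], [0, 0, 0, -35, 0, 0, 0], [0, 0, 0, -35, 0, 0, 0], [0, 0, 0, -35, 0, 0, 0]]}}

```text
clock: 20.88
eef_pos: [0.3857, 0.3119, 0.153]
tool_rot: [0.914, 0.406, -0.0, 0.0]
ft_force: [1.5, -0.2, -1.2]
grip_width: 0.0226
grasp_force: 58.9
```

```bash
python3 plan.py .4770 -.1085 .15 47.9
```

```text
t 20.88 eef [0.3857 0.3119 0.153 ] yaw 47.8 q1,q6 [0.68 2.99] w 0.0226
shift [-250.4  349.8    3.1] n 11.0 turn [-0.    0.02 -0.05] n 1.0
```

>>> {"fn": "move_arm", "kwargs": {"deltas": [[0, -22.8, 31.8, 0, 0, 0, 0], [0, -22.8, 31.8, 0, 0, 0, 0], [0, -22.8, 31.8, 0, 0, 0, 0], [0, -22.8, 31.8, 0, 0, 0, 0], [0, -22.8, 31.8, 0, 0, 0, 0], [0, -22.8, 31.8, 0, 0, 0, 0], [0, -22.8, 31.8, 0, 0, 0, 0], [0, -22.8, 31.8, 0, 0, 0, 0], [0, -22.8, 31.8, 0, 0, 0, 0], [0, -22.8, 31.8, 0, 0, 0, 0]]}}

```text
clock: 21.72
eef_pos: [0.4689, -0.0722, 0.1521]
tool_rot: [0.914, 0.405, 0.001, 0.0]
ft_force: [1.0, 0.4, -0.6]
grip_width: 0.0228
grasp_force: 58.9
```

>>> {"fn": "move_arm", "kwargs": {"deltas": [[0, -22.4, 31.8, 0, 0, 0, 0], [0, 0, 0, 0, 0, 0, 0], [0, 0, 0, 0, 0, 0, 0]]}}

```text
clock: 21.97
eef_pos: [0.4775, -0.1101, 0.1516]
tool_rot: [0.915, 0.403, 0.0, 0.0]
ft_force: [0.4, 0.2, 0.3]
grip_width: 0.0229
grasp_force: 59.0
```

```bash
python3 plan.py .4770 -.1085 .0445 47.9
```

```text
t 21.97 eef [ 0.4775 -0.1101  0.1516] yaw 47.6 q1,q6 [-0.23  2.08] w 0.0229
shift [  0.8  -1.5 107.1] n 3.0 turn [ 0.03 -0.03 -0.32] n 1.0
```

>>> {"fn": "move_arm", "kwargs": {"deltas": [[0, 0.8, -1.5, 30, 0, 0, 0], [0, 0, 0, 35, 0, 0, 0], [0, 0, 0, 25, 0, 0, 0], [0, 0, 0, 12, 0, 0, 0], [0, 0, 0, 3, 0, 0, 0], [0, 0, 0, 0, 0, 0, 0], [0, 0, 0, 0, 0, 0, 0]]}}

```text
clock: 22.55
eef_pos: [0.4774, -0.1058, 0.0472]
tool_rot: [0.914, 0.406, 0.001, 0.0]
ft_force: [0.7, 0.1, 0.8]
grip_width: 0.0227
grasp_force: 59.1
```

```bash
python3 plan.py .4770 -.1085 .0415 47.9
```

```text
t 22.55 eef [ 0.4774 -0.1058  0.0472] yaw 47.9 q1,q6 [-0.22  2.09] w 0.0227
shift [-2.3  1.5  5.7] n 1.0 turn [ 0.06 -0.04  0.02] n 1.0
```

>>> {"fn": "move_arm", "kwargs": {"deltas": [[0, -1.5, 1, 3, 0, 0, 0], [0, 0, 0, 1, 0, 0, 0], [0, 0, 0, 1, 0, 0, 0], [0, 0, 0, 0, 0, 0, 0], [0, 0, 0, 0, 0, 0, 0]]}}

```text
clock: 22.97
eef_pos: [0.4775, -0.1086, 0.0433]
tool_rot: [0.914, 0.405, 0.001, 0.001]
ft_force: [-2.8, 1.3, 8.5]
grip_width: 0.0229
grasp_force: 60.1
```

Contact with the stage (8 N). Releasing, then retreating upward and away.

>>> {"fn": "move_arm", "kwargs": {"deltas": [[0.25, 0, 0, 0, 0, 0, 0], [0.5, 0, 0, 0, 0, 0, 0], [0.5, 0, 0, 0, 0, 0, 0], [0.5, 0, 0, -15, 0, 0, 0], [0.5, 0, 0, -35, 0, 0, 0], [0.5, 0, 0, -40, 0, 0, 0], [0.5, 0, 0, -40, 0, 0, 0], [0.5, 0, 0, -20, 0, 0, 0], [0.5, 0, 0, 0, 0, 0, 0], [0.5, 0, 0, 0, 0, 0, 0]]}}

```text
clock: 23.8
eef_pos: [0.4775, -0.1087, 0.1928]
tool_rot: [0.914, 0.405, 0.002, 0.001]
ft_force: [-0.5, -0.6, -0.9]
grip_width: 0.0428
grasp_force: 0.0
```

```bash
python3 wf.py relay_red .477 -.1085 .015 w9
```

```text
expect [318. 181.]
0.91 [301.6, 156.5, 31.8, 56.1]
relay_red [ 0.4764 -0.1099  0.8195] yaw deg 47.0 cost 0.038
```

View pics/w9.png

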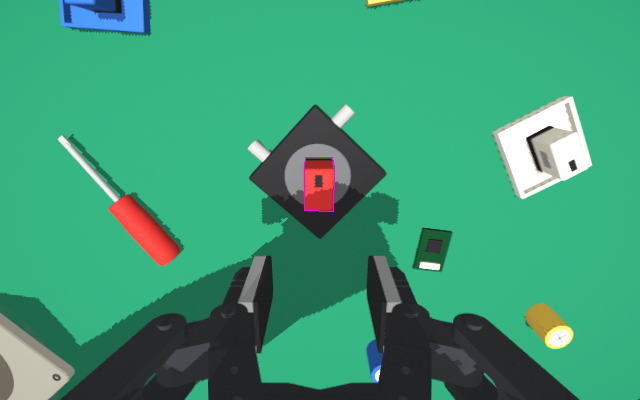

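Red stands upright in the disc's centre (318,180), about 1.5 mm off the measured centre. White is in its tray (550,145), and both capacitors are standing.

```bash
python3 -c "
from workcell import bot
print(bot.job_done())"
```

```text
the job is handed in; nothing more can be done
None
```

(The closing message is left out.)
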